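# Clamp a radio battery in the test cradle with the coaxial coarse and fine knobs

### The arm

A 6-joint arm with a two-finger parallel gripper is mounted at the origin on the work surface. World frame = base frame: x ahead of the robot, y to its left, z up, the work surface at z = 0. Lengths are in m, angles in degrees, forces in N, time in s.
With the tool pointing down it reaches from about 0.4 to 0.825 m from the base axis. Payload 7 kg.
Tool frame: the origin (TCP) lies at the very end of the fingers, on their centre line; the grasp point (between the pads) lies 19 mm behind it; x points along the fingers, z is the direction in which the jaws open and shut, and the axes are right-handed (so a half turn about x gives the same grasp; the last joint's range is limited). The gripper opens to 88 mm and grips with 3 to 60 N. Pads are 19 mm wide; open, the fingers measure 130 mm over their backs; the gripper's body (78 mm by 193 mm) begins 47 mm behind the grasp point.
Start: joints at [90.247, 20.546, 0.682, 0, -70.136, -16.507], TCP at [0.189, 0.648, 0.189] pointing down, gripper open.
Joint ranges: [-176.03, 176.03], [-82.01, 121.73], [-58.28, 71.71], [-173.87, 95.51], [-174.79, -0.11], [-173.66, 173.66]. Speed limits (degrees/s): [136.94, 136.94, 172.46, 180, 180, 180].

### API

Orientations are given as [roll, pitch, yaw] about the fixed x, y, z axes, in that order (R = Rz(yaw) Ry(pitch) Rx(roll)).
In Python, from plant import * gives the robot as it stands.
- The arm moves only by the tool arm_command, never from a script. Its argument "commands" is one flat list of numbers, 5 for each row, row after row: the shift along the tool's x, y, z in mm, then the turn about the tool's x in degrees, then the opening in per cent of the stroke, from 0 (shut) to 100 (fully open). A call has 1 to 5 rows; each row shifts and turns the pose as measured when the row begins, along the tool's axes as they then stand; what a row does not reach is not made up. A row lasts 1/8 s, in which the tool goes at most 62.5 mm and 10.7 degrees, less where a joint would pass 70% of its speed; a pose out of reach is approached as far as the arm can. A call is refused whole if a number of a shift passes 62.5 or a number of a turn 10.7, either way. A call with a gripper value outside its range is refused whole. The fingers move at their own pace and stop on an object; the grip force is fixed at half the most. Time passes only in rows, so rows that do not move let the fingers close. It gives the time, the measured TCP pose, the force and the opening at its end, in the units of the state.
- get_obs(): the state, without advancing time (a new reading comes with each control period).
- snapshot(name): name is "side" or "top"; returns a dict with "frame" (400x640x3 uint8, blue, green, red), "fov_y" (degrees; the focal length in pixels is half the picture's height over the tangent of half this angle, whatever the lens; pixels are square), "cx", "cy" (the principal point, pixels), "world_to_cam" (4x4, takes a point from world to camera coordinates). Camera axes: x right, y up, looking along -z (the intrinsics and any distortion apply to the point x, -y, -z); pixel columns grow to the right and rows downward; lengths in m; the calibration is good to about 2 mm. A picture is of the moment at which its call begins. There is no depth.
- close_job(): hands the job in, once; it reports no verdict.
The state is a dict: "clock": time; "joint_pos": joint angles; "qvel": joint speeds; "tau": joint torques, N m; "tool_pos": TCP position; "orientation": TCP orientation; "force": force on the tool from outside, world axes, zero at the start; "moment": the same for the moment, N m; "opening": finger opening in m.
Only numpy, scipy, OpenCV 4.12 (cv2) and the standard library are available. Lean on these libraries where they do the work, as an engineer would, in place of code of your own. Each camera call takes 0.05 s, during which the arm holds its last target. There are 200 camera calls.

### The job

Clamp the radio battery pack that stands in the test cradle. First turn the large outer coarse ring clockwise until the contact pad has pushed the pack up against the back stop and just nips it lightly (about 6 newtons), leaving the small inner fine knob alone, and let go of the ring; then turn the inner fine knob clockwise to firm the clamp up to about 16 newtons without shifting the outer ring, let go and move clear. Never squeeze the pack harder than 25 newtons, and leave the other things on the desk where they are.

Things in the scene. Friction and masses are not known exactly. Their poses are not given: they have to be found in the camera images.
- knob_axis (a point): Point on the common vertical axis of the two knobs, on the top face of the grey 74 x 74 mm gearbox of the fixed battery test cradle, 55 mm above the desk. Its z axis is up; its y axis is the direction in which the contact pad advances, from the gearbox to the battery pack and the back stop. The cradle's plate is 110 mm (along x) by 280 mm (along y), its centre 85 mm from this point along +y.
- coarse (a joint): Angle of the outer coarse ring in rad, growing clockwise seen from above (0 to 4). Black, round, knurled, 52 mm in diameter, from 3 to 21 mm above the gearbox top. 1 rad advances the pad 10 mm; it must turn 0.7 to 1.7 rad. It stays where it is left. Its drag dies away when the hand pauses, leaving only the clamp's torque: 0.010 N m per N of clamp force.
- fine (a joint): Angle of the inner fine knob in rad, growing clockwise seen from above (0 to 5). Aluminium, round, knurled, 24 mm in diameter, from 22 to 48 mm above the gearbox top, concentric with the ring and just above it. 1 rad draws the back stop 1.5 mm towards the pad: once the pack is nipped that adds about 18 N of clamp force. It stays where it is left.
- fine_mark (a point): Point on the rim of the fine knob (12 mm from the axis, 35 mm above the gearbox top), under its black line; it goes round with the knob.
- pad: The contact pad on the end of the round ram: a grey plate 44 mm wide, 34 mm high, 8 mm thick; origin at the centre of its front face, 36 mm above the desk; its y axis is its direction of advance. It is sprung, about 12 N per mm: with the pack against the stop each 0.1 rad of the coarse ring adds about 12 N. Pushing the pack along before that takes only 1 to 2 N.
- battery: The radio battery pack, a loose black plastic block 56 mm (its x) by 36 mm (its y, along the clamp) by 52 mm high, 0.22 kg, standing between two low guide rails in the cradle; the origin is the centre of its underside, 12 mm above the desk. Beyond it stands the back stop, an aluminium block whose face was left 2 to 10 mm beyond the pack's far face; just where is not measured and must be felt.
- mouse: Bystander: a computer mouse, round, black, 58 mm across and 32 mm high, on the desk; origin under its centre.
- handmic: Bystander: a black hand microphone lying on the desk, 95 x 55 mm and 30 mm high; origin under its centre.
- spare: Bystander: a spare battery pack like the one in the cradle, lying on its side on the desk, 56 x 52 mm and 36 mm high; origin under its centre.

How it is judged (in metres and radians):
On the way, in this order (a step that is already met when the one before it is completed fails the run):
1. the coarse ring, turned alone and let go, has the pad nipping the pack lightly against the stop (3 to 10 N) (contact force between pad and battery between 3 and 10 N and distance of fine_mark from where it was at the start of the episode below 0.002 m and contact force between the fingers and anything else below 0.1 N), for 0.2 s.
2. the fine knob has been turned on by at least 0.25 rad and has firmed the clamp up to between 11 and 22 N (contact force between pad and battery between 11 and 22 N and distance of fine_mark from where it was at the start of the episode above 0.003 m), for 0.2 s.
At the end, for the whole second after the job is handed in: The pack stands upright in the cradle, at rest, clamped between pad and stop with 11 to 22 N, the fine knob turned on by more than 0.25 rad from its start, and nothing held (all of step 2 and linear speed of battery below 0.01 m/s and angle between battery's own z axis and vertical below 0.1 rad); the robot touches nothing.
It fails at once if the pack is squeezed with more than 25 N (contact force between pad and battery above 25 N).
It fails at once if the fine knob is moved (more than 2 mm at its rim) before the coarse ring has nipped the pack (distance of fine_mark from where it was at the start of the episode above 0.002 m and contact force between pad and battery below 2 N).
It fails at once if the coarse ring turns after the fine knob has been turned (distance of fine_mark from where it was at the start of the episode above 0.002 m and (velocity of joint coarse above 0.08 rad/s or velocity of joint coarse below -0.08 rad/s)).
It fails at once if a bystander is moved more than 2 cm (distance of any of mouse, handmic, spare from where it was at the start of the episode above 0.02 m).
It also fails if it takes over 72 s, if anything falls off the work surface, if the arm or the gripper's body presses on something with over 40 N, if the wrist force passes 120 N, or if a joint passes its speed limit or range.

## Working session

There is one attempt and no reset: what is moved stays moved. The work goes in short steps, Python scripts to look and compute and a tool call to move; the robot and the scene stay as the last step left them, time stands still between calls to the robot, and variables do not carry over. Pictures are saved under pics/ and viewed, about 8 in all and at most 12, crops included, and the job is handed in when it is done.

Besides the shell and the picture viewer there is one more tool, called as name(argument=value, ...) on one line, values as JSON. arm_command: Moves the arm, as the interface text tells. Its arguments: {"type":"object","properties":{"commands":{"type":"array"}},"required":["commands"]}

```bash
mkdir -p pics; ls; python3 - <<'E'
from plant import *
import cv2
o=get_obs();print(o)
for n in("top","side"):
    s=snapshot(n);cv2.imwrite(f"pics/{n}0.png",s["frame"]);print({k:v for k,v in s.items() if k!="frame"})
E
```

```text
pics
{'clock': 0.0, 'joint_pos': array([ 9.02462784e+01,  2.05918253e+01,  6.35680373e-01, -1.96237792e-02,
       -7.01346772e+01, -1.65040080e+01]), 'qvel': array([-0.0399345 , -0.12364175, -0.06392417, -0.06912387,  0.02667748,
        0.12966619]), 'tau': array([-2.94898982e-04, -5.82719994e+01,  2.93051541e+01,  6.99695393e+00,
        6.97085430e-03, -1.56166111e-04]), 'tool_pos': array([0.18888488, 0.64748773, 0.18853436]), 'orientation': array([   5.02383092,   89.9073227 , -101.24058167]), 'force': array([0.482584  , 0.29885725, 0.40246531]), 'moment': array([-0.06231846, -0.02381353, -0.00603617]), 'opening': 0.08790129277465633}
{'fov_y': 42.822972345733795, 'cx': 319.5058196701282, 'cy': 202.06997092243586, 'world_to_cam': array([[-0.01087326, -0.9992817 , -0.03630234,  0.06303232],
       [ 0.98957476, -0.01596741,  0.14313223, -0.61871827],
       [-0.14360908, -0.03436757,  0.98903756, -0.9430444 ],
       [ 0.        ,  0.        ,  0.        ,  1.        ]])}
{'fov_y': 48.30044071196936, 'cx': 322.15427820408075, 'cy': 194.46972440757816, 'world_to_cam': array([[-0.83234483, -0.55423549, -0.00501142,  0.50407607],
       [ 0.43201395, -0.65440515,  0.62057863, -0.28503866],
       [-0.3472262 ,  0.51437041,  0.78412821, -0.66881311],
       [ 0.        ,  0.        ,  0.        ,  1.        ]])}
```

View pics/top0.png

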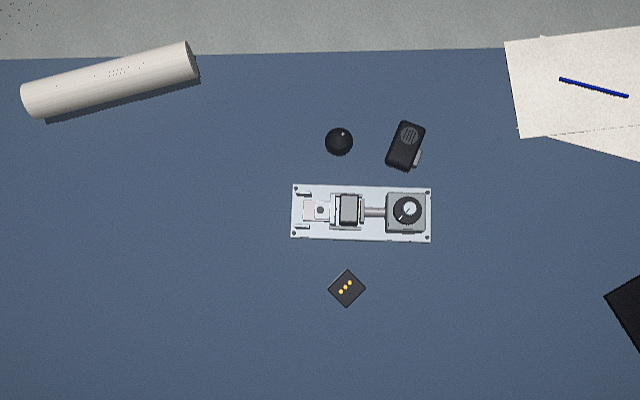

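View pics/side0.png

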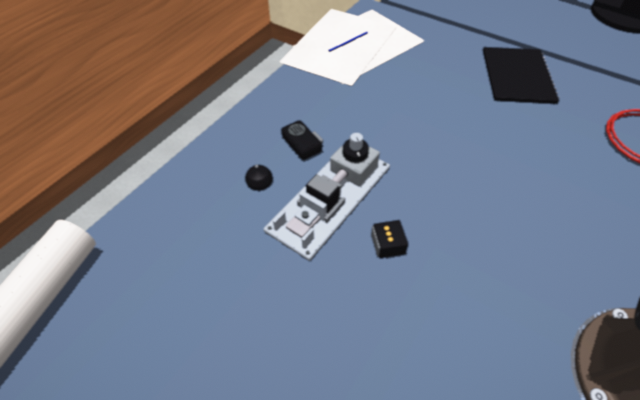

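Top: plate u 291–432, v 184–243; knobs at about (407,210), pack (348,209), stop on the left at about (320,210). Side: the fine knob is at about (357,140). Mouse, mic and spare are well away from the ring. I'll measure next.

```bash
cat > h.py <<'E'
from plant import *
import cv2, numpy as np
def ray(s,u,v):
    f=200/np.tan(np.radians(s["fov_y"]/2)); M=s["world_to_cam"]; R=M[:3,:3]
    d=R.T@np.array([(u-s["cx"])/f,-(v-s["cy"])/f,-1]); return -R.T@M[:3,3], d/np.linalg.norm(d)
def onz(s,u,v,z):
    c,d=ray(s,u,v); return c+d*(z-c[2])/d[2]
def tri(a,pa,b,pb):
    A=np.zeros((3,3));y=np.zeros(3);L=[]
    for s,p in((a,pa),(b,pb)):
        c,d=ray(s,*p);P=np.eye(3)-np.outer(d,d);A+=P;y+=P@c;L.append((P,c))
    x=np.linalg.solve(A,y);return x,[np.linalg.norm(P@(x-c)) for P,c in L]
def proj(s,p):
    f=200/np.tan(np.radians(s["fov_y"]/2)); q=s["world_to_cam"]@np.r_[p,1]
    return s["cx"]-f*q[0]/q[2], s["cy"]+f*q[1]/q[2]
E
python3 - <<'E'
from h import *
t=snapshot("top");s=snapshot("side")
g=t["frame"].astype(int)
m=((g.min(2)>150)*255).astype(np.uint8)
m[:170]=0;m[260:]=0;m[:,:270]=0;m[:,450:]=0
pts=cv2.findNonZero(m);r=cv2.minAreaRect(cv2.convexHull(pts));print("plate",r)
b=cv2.boxPoints(r)
for z in(.006,.012):
    P=np.array([onz(t,*p,z) for p in b]);print(z,P.round(4).tolist(),[np.linalg.norm(P[i]-P[i-1]).round(4) for i in range(4)])
a=cv2.resize(t["frame"][180:246,380:440],None,fx=9,fy=9,interpolation=cv2.INTER_CUBIC)
c=cv2.resize(s["frame"][125:191,325:385],None,fx=9,fy=9,interpolation=cv2.INTER_CUBIC)
a=a[:540];c=c[:540]
im=np.hstack([a,c]);im=cv2.resize(im,(800,400));cv2.imwrite("pics/crop.png",im)
E
```

```text
plate ((360.786865234375, 212.501220703125), (140.21974182128906, 53.446693420410156), 1.8778774738311768)
0.006 [[0.5558, 0.1162, 0.006], [0.6643, 0.1124, 0.006], [0.65, -0.1698, 0.006], [0.5429, -0.1619, 0.006]] [np.float64(0.2784), np.float64(0.1086), np.float64(0.2826), np.float64(0.1074)]
0.012 [[0.5553, 0.1157, 0.012], [0.6632, 0.1119, 0.012], [0.649, -0.1687, 0.012], [0.5425, -0.1608, 0.012]] [np.float64(0.2768), np.float64(0.108), np.float64(0.2809), np.float64(0.1068)]
```

View pics/crop.png

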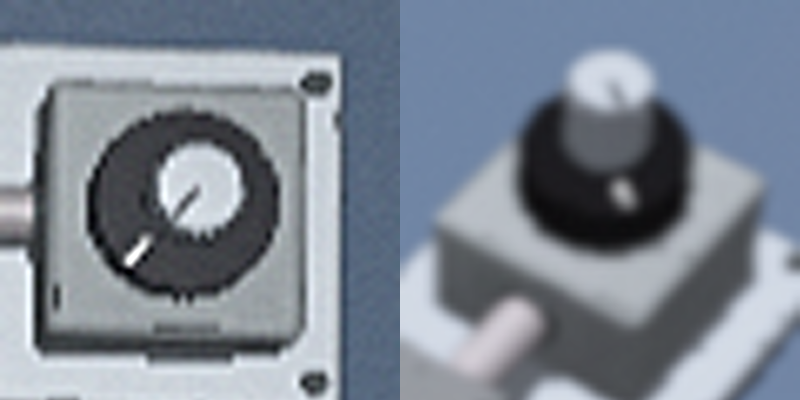

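Crop: fine knob top centre is at (409.6,207.1) in top and (356.3,136.9) in side. The ring face centre in top is at about (407.1,210.0).

```bash
python3 - <<'E'
from h import *
t=snapshot("top");s=snapshot("side")
print("tri",tri(t,(409.6,207.1),s,(356.3,136.9)))
print("fine top z.103",onz(t,409.6,207.1,.103),onz(s,356.3,136.9,.103)); print("ring .076",onz(t,407.1,210,.076))
c=[(52,85),(305,92),(300,335),(48,335)]
print("box",np.mean([onz(t,380+a/6.667-.5,180+b/6.667-.5,.055) for a,b in c],0))
P=np.array([[0.5556, 0.116],[0.6638, 0.1122],[0.6495, -0.1692],[0.5427, -0.1613]])
d=(P[0]+P[1]-P[2]-P[3]);d/=np.linalg.norm(d);print("plate c",P.mean(0),"dir",d,np.degrees(np.arctan2(-d[0],d[1])),"axis",P.mean(0)-.085*d)
for n,x in(("mouse",(339,142,.016)),("mic",(405,146,.02)),("spare",(347,288,.036)),("pack",(350,209,.064))): print(n,onz(t,*x))
E
```

```text
tri (array([ 0.59963934, -0.11031953,  0.10288846]), [np.float64(0.0002954400533837198), np.float64(0.0002954400533837112)])
fine top z.103 [ 0.59935376 -0.11042315  0.103     ] [ 0.59986278 -0.1101124   0.103     ]
ring .076 [ 0.5975529  -0.10944384  0.076     ]
box [ 0.59801396 -0.10999887  0.055     ]
plate c [ 0.6029   -0.025575] dir [0.04862685 0.99881701] -2.7872126150243655 axis [ 0.59876672 -0.11047445]
mouse [0.74633163 0.01479185 0.016     ]
mic [ 0.73427938 -0.11752095  0.02      ]
spare [0.45446886 0.00434427 0.036     ]
pack [ 0.60265538 -0.0036117   0.064     ]
```

arm_command(commands=[0, 40, 40, 0, 100, 0, 41, 41, 0, 100, 0, 41, 41, 0, 100, 0, 41, 41, 0, 100, 0, 41, 41, 0, 100])

```text
clock: 0.92
tool_pos: [0.3296, 0.3905, 0.1877]
orientation: [29.7, 89.9, -76.3]
force: [0.7, -0.7, 0.3]
opening: 0.0879
```

arm_command(commands=[0, 41, 41, 0, 100, 0, 41, 41, 0, 100, 0, 41, 41, 0, 100, 0, 41, 41, 0, 100, 0, 41, 41, 0, 100])

```text
clock: 1.55
tool_pos: [0.4737, 0.1288, 0.1901]
orientation: [128.7, 89.8, 22.9]
force: [2.1, 0.4, -0.1]
opening: 0.0876
```

```bash
cat >> h.py <<'E'
from scipy.spatial.transform import Rotation as Ro
def togo(x,y,z):
    o=get_obs();R=Ro.from_euler("xyz",o["orientation"],degrees=True).as_matrix()
    d=np.array([x,y,z])-o["tool_pos"]
    print("t",round(o["clock"],2),"tcp",o["tool_pos"].round(4),"go mm",(R.T@d*1000).round(1),"x",R[:,0].round(3),"jaw",np.degrees(np.arctan2(R[1,2],R[0,2])).round(2),"q",o["joint_pos"].round(1))
    print("F",o["force"].round(2),"M",o["moment"].round(3),"tau6",o["tau"][5].round(4),"open",round(o["opening"],4))
E
python3 -c "
from h import *
togo(.599,-.110,.16)"
```

```text
t 1.55 tcp [0.4737 0.1288 0.1901] go mm [ 30.2 185.5 195.7] x [ 0.004  0.002 -1.   ] jaw -105.81 q [ 38.3   2.8 -22.1   0.1 -64.9  35.9]
F [ 2.13  0.44 -0.14] M [ 0.162 -0.155 -0.011] tau6 -1.7644 open 0.0876
```

arm_command(commands=[5, 40, 42, 0, 100, 5, 40, 42, 0, 100, 5, 40, 42, 0, 100, 5, 40, 42, 0, 100, 0, 20, 22, 0, 100])

```text
clock: 2.17
tool_pos: [0.5993, -0.113, 0.1706]
orientation: [129.1, 89.6, 23.2]
force: [-0.7, 0.5, 0.3]
opening: 0.0879
```

arm_command(commands=[0, 0, 0, 0, 100, 0, 0, 0, 0, 100])

```text
clock: 2.42
tool_pos: [0.5993, -0.1149, 0.1696]
orientation: [133.6, 89.6, 27.5]
force: [-0.4, 1.0, -0.4]
opening: 0.0877
```

```bash
python3 -c "
from h import *
togo(.599,-.110,.12)"
```

```text
t 2.42 tcp [ 0.5993 -0.1149  0.1696] go mm [49.6 -1.8 -4.5] x [ 0.005  0.003 -1.   ] jaw -106.11 q [  7.4  15.1  -9.7  -0.1 -64.9  66.6]
F [-0.35  1.03 -0.43] M [0.008 0.023 0.036] tau6 0.0346 open 0.0877
```

arm_command(commands=[20, -2, -4, 0, 100, 20, 0, 0, 0, 100, 10, 0, 0, 0, 100, 0, 0, 0, 0, 100])

```text
clock: 2.92
tool_pos: [0.5984, -0.1063, 0.1204]
orientation: [127.7, 89.5, 21.9]
force: [0.0, -0.3, 1.3]
opening: 0.088
```

```bash
python3 -c "
from h import *
togo(.599,-.110,.06)
t=snapshot('top');s=snapshot('side')
a=cv2.resize(t['frame'][150:250,330:480],(800,533))[:, :]
c=cv2.resize(s['frame'][70:220,280:430],(600,600))
cv2.imwrite('pics/s1.png',np.hstack([cv2.resize(a,(400,300)),cv2.resize(c,(400,400))[:300]]))
"
```

```text
t 2.92 tcp [ 0.5984 -0.1063  0.1204] go mm [60.4  1.1  3.7] x [ 0.009  0.003 -1.   ] jaw -105.83 q [  8.2  17.  -13.9  -0.1 -58.6  66. ]
F [ 0.03 -0.3   1.27] M [-0.052  0.038  0.003] tau6 -0.0012 open 0.088
```

View pics/s1.png

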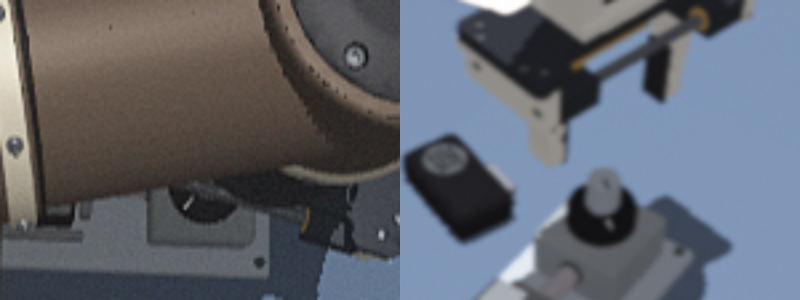

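```bash
python3 -c "
from h import *
s=snapshot('side')
print(proj(s,[.5984,-.1063,.1204]),proj(s,[.599,-.110,.103]))
for k in(-1,1):
  for w in(44,65):
    a=np.radians(-105.8);print(w*k,proj(s,np.array([.5984,-.1063,.1204])+k*w/1000*np.array([np.cos(a),np.sin(a),0])))
togo(.599,-.110,.06)"
```

```text
(np.float64(356.4336794307946), np.float64(131.70269594286427)) (np.float64(356.6574178224647), np.float64(137.10934840129315))
-44 (np.float64(338.96543104997346), np.float64(142.6200479388533))
-65 (np.float64(330.3607141999086), np.float64(147.99784659559302))
44 (np.float64(373.18162064231245), np.float64(121.23552342343636))
65 (np.float64(380.93386885922155), np.float64(116.39050286389384))
t 3.08 tcp [ 0.5994 -0.1068  0.1215] go mm [61.5 -0.   3.6] x [ 0.011  0.003 -1.   ] jaw -105.86 q [  8.2  17.  -13.8  -0.1 -58.6  66. ]
F [ 0.13 -0.25  0.58] M [ 0.01   0.017 -0.006] tau6 -0.0044 open 0.0876
```

```bash
python3 -c "
from h import *
s=snapshot('side')
c=s['frame'][80:170,300:420].copy()
c=cv2.resize(c,(800,600),interpolation=cv2.INTER_CUBIC)
a=np.radians(-105.8)
for w in(-54,0,54):
  u,v=proj(s,get_obs()['tool_pos']+w/1000*np.array([np.cos(a),np.sin(a),0]));cv2.circle(c,(int((u-300)*6.667),int((v-80)*6.667)),4,(0,0,255),-1)
cv2.imwrite('pics/s2.png',c)
"
```

```text
(no output)
```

View pics/s2.png

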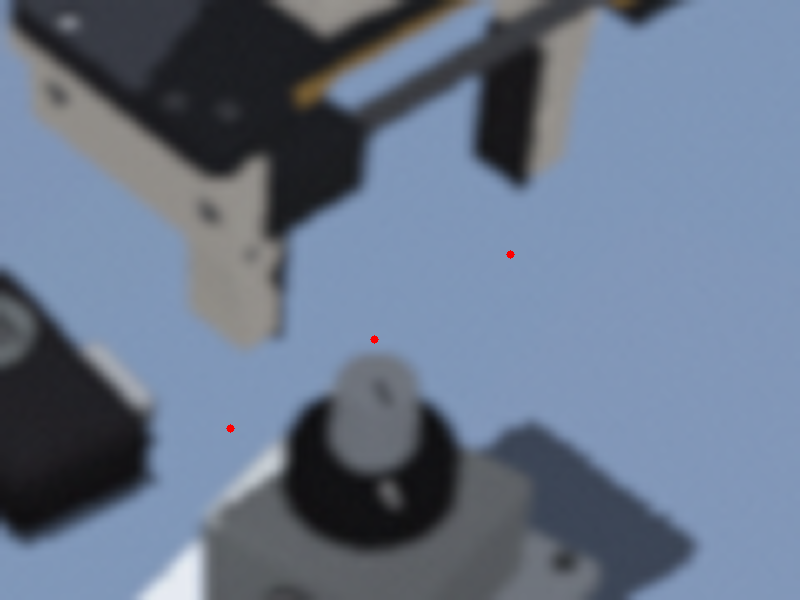

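The fingertips appear about 13 px above where the reported TCP projects (red dots), at mid (380,262) against (374,339) in the crop. I need a second view to tell whether that offset is height or horizontal.

```bash
python3 -c "
from h import *
s=snapshot('top')
c=s['frame'][120:270,340:540].copy()
c=cv2.resize(c,(800,600),interpolation=cv2.INTER_CUBIC)
a=np.radians(-105.8)
for w in(-54,0,54):
  u,v=proj(s,get_obs()['tool_pos']+w/1000*np.array([np.cos(a),np.sin(a),0]));cv2.circle(c,(int((u-340)*4),int((v-120)*4)),4,(0,0,255),-1)
cv2.imwrite('pics/t2.png',c)
print(ray(s,0,0)[0],ray(snapshot('side'),0,0)[0])
"
```

```text
[0.47752361 0.02069758 1.02355308] [0.31047636 0.43686375 0.70385026]
```

View pics/t2.png

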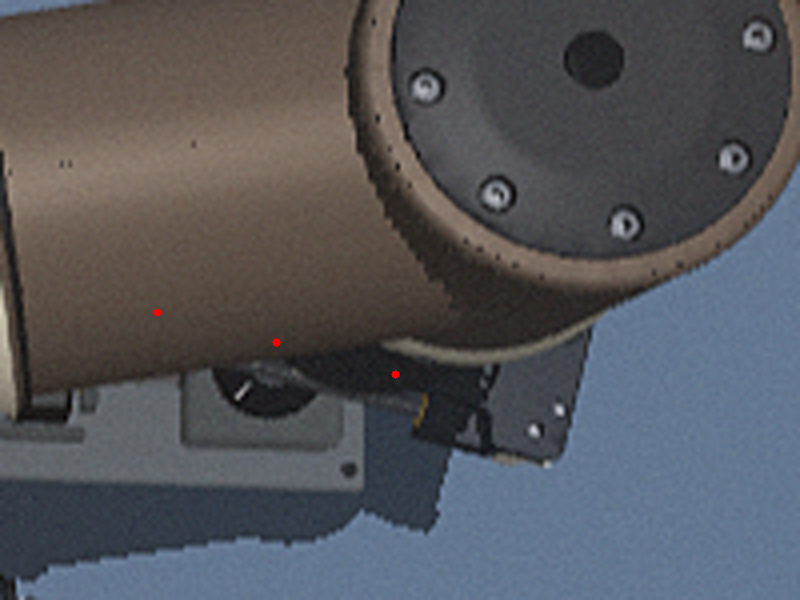

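```bash
python3 -c "
from h import *
s=snapshot('side');t=snapshot('top')
a=np.radians(-105.8);j=np.array([np.cos(a),np.sin(a),0]);yy=np.array([-np.sin(a),np.cos(a),0])
for dl in(-.5,0,.5):
  c,dL=ray(s,336.0+dl,131.8);_,dR=ray(s,383.6-dl,104.4)
  x,r,_,_=np.linalg.lstsq(np.c_[dR,-dL],.130*j,rcond=None)
  L=c+x[1]*dL;R=c+x[0]*dR;print(L.round(4),R.round(4),((L+R)/2).round(4),r)
H=onz(s,328.1,125.0,L[2]);print('width vec',H-onz(s,336,131.8,L[2]),yy)
for z in(.16,.18,.2,.22): print(z,onz(t,477,236.2,z).round(4),onz(s,333,105.5,z).round(4))
togo(.599,-.11,.06)
"
```

```text
[ 0.6387 -0.097   0.1064] [ 0.6005 -0.2212  0.104 ] [ 0.6196 -0.1591  0.1052] [1.47540053e-05]
[ 0.6435 -0.1065  0.0964] [ 0.6059 -0.2309  0.0946] [ 0.6247 -0.1687  0.0955] [8.17147726e-06]
[ 0.6483 -0.1162  0.0861] [ 0.6115 -0.2409  0.0849] [ 0.6299 -0.1786  0.0855] [3.40038291e-06]
width vec [ 0.0238658  -0.00781854  0.        ] [ 0.96221799 -0.27228025  0.        ]
0.16 [ 0.5408 -0.2129  0.16  ] [ 0.6507 -0.1053  0.16  ]
0.18 [ 0.5394 -0.2075  0.18  ] [ 0.6382 -0.0853  0.18  ]
0.2 [ 0.5379 -0.2021  0.2   ] [ 0.6257 -0.0654  0.2   ]
0.22 [ 0.5364 -0.1966  0.22  ] [ 0.6131 -0.0455  0.22  ]
t 3.33 tcp [ 0.5991 -0.1071  0.121 ] go mm [61.   0.1  3.2] x [ 0.01   0.004 -1.   ] jaw -105.9 q [  8.1  17.  -13.9  -0.1 -58.6  66. ]
F [0.11 0.78 0.34] M [ 0.027  0.078 -0.003] tau6 -0.0002 open 0.0877
```

```bash
python3 -c "
from h import *
s=snapshot('side')
a=np.radians(-105.8);j=np.array([np.cos(a),np.sin(a),0]);yy=np.array([-np.sin(a),np.cos(a),0])
px=lambda x,y:(300+x/6.667-.4,80+y/6.667-.4)
for dl in(-.5,0,.5):
  lx=px(283,335);rx=px(525,187)
  c,dL=ray(s,lx[0]+dl,lx[1]);_,dR=ray(s,rx[0]-dl,rx[1])
  x,r,_,_=np.linalg.lstsq(np.c_[dR,-dL],.088*j,rcond=None)
  L=c+x[1]*dL;R=c+x[0]*dR;print(((L+R)/2+.0095*yy).round(4),r)
for z in(.12,.14,.16):
  L=onz(s,*px(283,335),z);R=onz(s,*px(525,187),z);print(z,((L+R)/2+.0095*yy).round(4),np.linalg.norm(R-L),np.degrees(np.arctan2(*(R-L)[1::-1])))
"
```

```text
[ 0.5881 -0.0839  0.1816] [8.30972053e-07]
[ 0.5936 -0.0945  0.171 ] [2.63114198e-10]
[ 0.5993 -0.1053  0.16  ] [8.39307749e-07]
0.12 [ 0.6198 -0.145   0.12  ] 0.09640804645956068 -105.81329781840836
0.14 [ 0.6095 -0.1252  0.14  ] 0.09310555426424898 -105.81329781840837
0.16 [ 0.5993 -0.1054  0.16  ] 0.08980306206893723 -105.81329781840839
```

Triangulating with the 88 mm jaw gap puts the tips at (0.599,-0.105,0.16). Horizontally this agrees with the report, but they sit about 38 mm higher than the reported TCP. I'll go down in stages and check from near.

arm_command(commands=[20, 0, 4, 0, 100, 20, 0, 0, 0, 100, 13, 0, 0, 0, 100, 0, 0, 0, 0, 100])

```text
clock: 3.88
tool_pos: [0.5993, -0.1113, 0.0675]
orientation: [122.4, 89.3, 16.5]
force: [-0.5, -0.8, -0.5]
opening: 0.0877
```

```bash
python3 -c "
from h import *
s=snapshot('side')
c=s['frame'][80:170,300:420].copy()
c=cv2.resize(c,(800,600),interpolation=cv2.INTER_CUBIC)
cv2.imwrite('pics/s3.png',c)
togo(.599,-.110,.06)
"
```

```text
t 3.92 tcp [ 0.5998 -0.1113  0.0682] go mm [ 8.2 -1.2 -1. ] x [ 0.013  0.003 -1.   ] jaw -105.92 q [  7.7  19.9 -17.3  -0.1 -52.   66.4]
F [-0.12 -0.19  0.58] M [-0.019  0.049  0.045] tau6 0.0006 open 0.0875
```

View pics/s3.png

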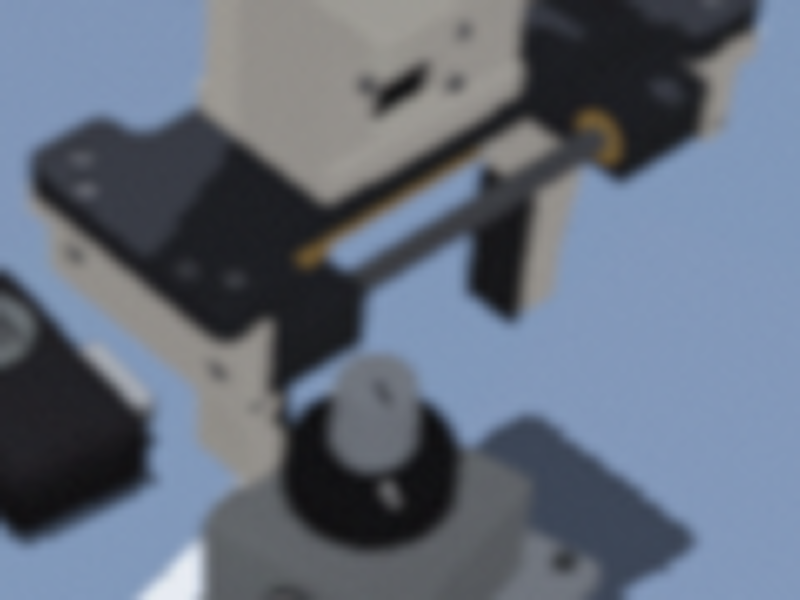

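The tips moved straight down in the picture, to (245,480) and (515,320), with no contact force. I'll probe lower: if the tips really were at the reported height, they would touch the gearbox top at 0.055.

arm_command(commands=[5, -1, -1, 0, 100, 3, 0, 0, 0, 100, 3, 0, 0, 0, 100, 3, 0, 0, 0, 100, 0, 0, 0, 0, 100])

```text
clock: 4.55
tool_pos: [0.6005, -0.1097, 0.0552]
orientation: [118.5, 89.1, 12.6]
force: [0.7, 0.6, 0.3]
opening: 0.0876
```

```bash
python3 -c "
from h import *
togo(.599,-.110,.024)
"
```

```text
t 4.55 tcp [ 0.6005 -0.1097  0.0552] go mm [31.1 -1.9  0.9] x [ 0.016  0.004 -1.   ] jaw -105.89 q [  7.9  20.7 -18.2  -0.1 -50.2  66.3]
F [0.68 0.56 0.34] M [-0.003  0.053  0.005] tau6 0.0001 open 0.0876
```

arm_command(commands=[4, -1, 0, 0, 100, 3, 0, 0, 0, 100, 0, 0, 0, 0, 100])

```text
clock: 4.92
tool_pos: [0.5997, -0.1094, 0.0477]
orientation: [118.4, 89.1, 12.5]
force: [0.8, 0.3, -0.2]
opening: 0.0876
```

```bash
python3 -c "
from h import *
togo(.599,-.110,.024)
s=snapshot('side')
c=cv2.resize(s['frame'][80:170,300:420],(800,600),interpolation=cv2.INTER_CUBIC)
cv2.imwrite('pics/s4.png',c)
"
```

```text
t 4.92 tcp [ 0.5997 -0.1094  0.0477] go mm [23.7 -0.8  0.9] x [ 0.016  0.004 -1.   ] jaw -105.89 q [  7.9  21.1 -18.8  -0.1 -49.2  66.2]
F [ 0.81  0.3  -0.17] M [-0.025  0.026 -0.019] tau6 -0.0002 open 0.0876
```

No contact at 0.0477, so the tips are higher than reported. I'll check the clearance to the fine knob.

View pics/s4.png

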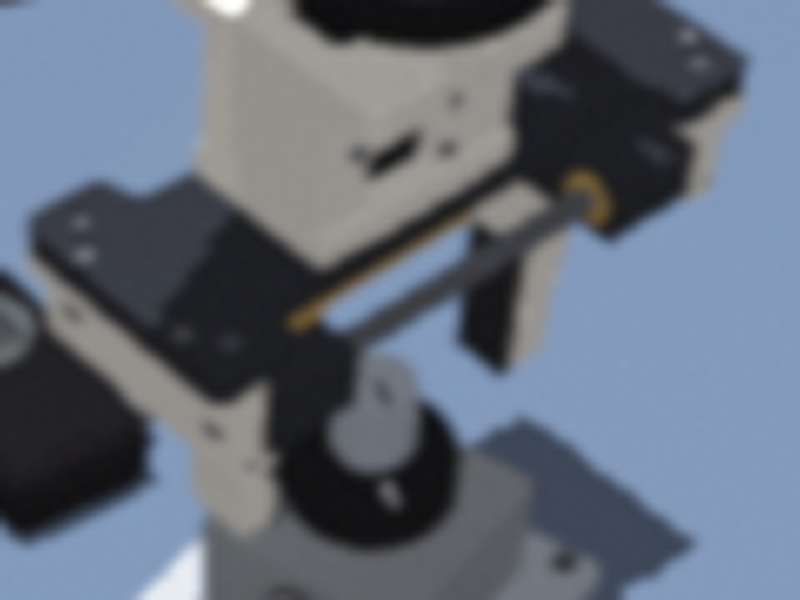

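```bash
python3 -c "
from h import *
s=snapshot('side')
a=np.radians(-105.9);j=np.array([np.cos(a),np.sin(a),0]);yy=np.array([-np.sin(a),np.cos(a),0]);c=np.array([.5997,-.1094,0])
for n,p,q in(('R',c+.044*j-.0095*yy,(503,372)),('L',c-.056*j-.011*yy,(243,535))):
  print(n,[300+q[0]/6.667-.4,80+q[1]/6.667-.4],[(z,np.round(proj(s,p+[0,0,z]),1)) for z in(.06,.07,.08,.09,.1)])
"
```

```text
R [375.0462276886156, 135.397210139493] [(0.06, array([374.2, 145. ])), (0.07, array([374.6, 141.5])), (0.08, array([375.1, 137.9])), (0.09, array([375.5, 134.2])), (0.1, array([376. , 130.5]))]
L [336.04817759112046, 159.84598770061498] [(0.06, array([337.6, 169.7])), (0.07, array([337.7, 166.2])), (0.08, array([337.9, 162.7])), (0.09, array([338., 159.])), (0.1, array([338.1, 155.4]))]
```

arm_command(commands=[3, 0, 1, 0, 100, 3, 0, 0, 0, 100, 2, 0, 0, 0, 100, 0, 0, 0, 0, 100])

```text
clock: 5.52
tool_pos: [0.5998, -0.1105, 0.0394]
orientation: [118.1, 89.0, 12.2]
force: [0.4, -0.6, 0.2]
opening: 0.0877
```

```bash
python3 -c "
from h import *
togo(.599,-.110,.030)
"
```

```text
t 5.53 tcp [ 0.5998 -0.1105  0.0394] go mm [ 9.4 -1.  -0.2] x [ 0.016  0.004 -1.   ] jaw -105.89 q [  7.8  21.6 -19.2  -0.1 -48.2  66.3]
F [ 0.44 -0.6   0.21] M [0.01  0.038 0.001] tau6 0.0005 open 0.0877
```

arm_command(commands=[3, -1, 0, 0, 100, 3, 0, 0, 0, 100, 2, 0, 0, 0, 100, 2, 0, 0, 0, 100, 0, 0, 0, 0, 100])

```text
clock: 6.15
tool_pos: [0.5989, -0.1101, 0.0287]
orientation: [118.0, 89.0, 12.1]
force: [0.5, -1.1, -0.4]
opening: 0.0874
```

```bash
python3 -c "
from h import *
togo(.599,-.110,.024)
"
```

```text
t 6.15 tcp [ 0.5989 -0.1101  0.0287] go mm [ 4.7 -0.  -0.1] x [ 0.016  0.004 -1.   ] jaw -105.88 q [  7.9  22.3 -19.9  -0.1 -46.8  66.3]
F [ 0.49 -1.07 -0.44] M [-0.013  0.05   0.044] tau6 0.0001 open 0.0874
```

arm_command(commands=[2, 0, 0, 0, 100, 2, 0, 0, 0, 100, 2, 0, 0, 0, 100, 0, 0, 0, 0, 100])

```text
clock: 6.65
tool_pos: [0.5991, -0.1101, 0.0224]
orientation: [118.0, 89.0, 12.1]
force: [-1.2, -0.1, -0.1]
opening: 0.0877
```

```bash
python3 -c "
from h import *
togo(.599,-.110,.021)
"
```

```text
t 6.65 tcp [ 0.5991 -0.1101  0.0224] go mm [ 1.4 -0.2 -0.1] x [ 0.017  0.004 -1.   ] jaw -105.89 q [  7.9  22.7 -20.3  -0.1 -46.1  66.3]
F [-1.2  -0.06 -0.12] M [ 0.026  0.052 -0.01 ] tau6 0.0002 open 0.0877
```

Clear of everything, with the tips at about 0.062. I'll close on the ring and expect an opening of about 0.052.

arm_command(commands=[0, 0, 0, 0, 65, 0, 0, 0, 0, 50, 0, 0, 0, 0, 45, 0, 0, 0, 0, 45, 0, 0, 0, 0, 45])

```text
clock: 7.28
tool_pos: [0.5989, -0.1112, 0.0226]
orientation: [114.0, 89.1, 8.1]
force: [-0.4, -4.7, -0.3]
opening: 0.0516
```

```bash
python3 -c "
from h import *
togo(.599,-.110,.021)
"
```

```text
t 7.28 tcp [ 0.5989 -0.1112  0.0226] go mm [ 1.6 -0.2 -1.1] x [ 0.016  0.002 -1.   ] jaw -105.87 q [  7.8  22.7 -20.3  -0.  -46.1  66.3]
F [-0.36 -4.69 -0.3 ] M [-1.565  0.03   0.123] tau6 -0.1306 open 0.0516
```

arm_command(commands=[0, 0, 1, 6, 45, 0, 0, 0, 8, 45, 0, 0, 0, 8, 45, 0, 0, 0, 8, 45, 0, 0, 0, 0, 45])

```text
clock: 7.9
tool_pos: [0.599, -0.1109, 0.0226]
orientation: [147.6, 89.0, 11.0]
force: [0.3, -0.7, -1.1]
opening: 0.0512
```

```bash
python3 -c "
from h import *
togo(.599,-.1112,.021)
"
```

```text
t 7.9 tcp [ 0.599  -0.1109  0.0226] go mm [1.6 0.2 0.2] x [ 0.017  0.003 -1.   ] jaw -136.6 q [  7.8  22.7 -20.3  -0.1 -46.1  35.6]
F [ 0.34 -0.67 -1.09] M [-0.216  0.043 -0.272] tau6 -0.7965 open 0.0512
```

arm_command(commands=[0, 0, 0, 0, 45, 0, 0, 0, 0, 45, 0, 0, 0, 0, 45])

```text
clock: 8.28
tool_pos: [0.5991, -0.1109, 0.0226]
orientation: [148.0, 89.0, 11.7]
force: [0.7, -0.3, -0.6]
opening: 0.0515
```

```bash
cat >> h.py <<'E'
def rd(n=4):
    L=[]
    for i in range(n):
        o=get_obs();L.append((o["moment"][2],o["tau"][5]));snapshot("side")
    L=np.array(L);R=Ro.from_euler("xyz",o["orientation"],degrees=True).as_matrix()
    print("t",round(o["clock"],2),"turned",round(((-105.87-np.degrees(np.arctan2(R[1,2],R[0,2])))%360),2),"Mz",L[:,0].round(3),"mean",L[:,0].mean().round(4),"tau6",L[:,1].round(4),"F",o["force"].round(1),"tcp",o["tool_pos"].round(4),"open",round(o["opening"],4))
E
python3 -c "
from h import *
rd()
"
```

```text
t 8.43 turned 30.47 Mz [-0.263 -0.239 -0.25  -0.223] mean -0.2435 tau6 [0.3045 0.2647 0.27   0.2435] F [0.3 0.5 0. ] tcp [ 0.599  -0.1109  0.0226] open 0.0511
```

arm_command(commands=[0, 0, 0, 0, 45, 0, 0, 0, 0, 45, 0, 0, 0, 0, 45, 0, 0, 0, 0, 45, 0, 0, 0, 0, 45])

```text
clock: 9.1
tool_pos: [0.5991, -0.1109, 0.0226]
orientation: [147.8, 89.0, 11.5]
force: [1.5, 0.7, 0.8]
opening: 0.0514
```

```bash
python3 -c "
from h import *
rd()
"
```

```text
t 9.25 turned 30.46 Mz [-0.264 -0.261 -0.298 -0.346] mean -0.2923 tau6 [0.2703 0.2696 0.2693 0.2697] F [-0.4 -0.1 -0.2] tcp [ 0.5991 -0.1109  0.0226] open 0.0513
```

arm_command(commands=[0, 0, 0, 2, 45, 0, 0, 0, 0, 45, 0, 0, 0, 0, 45, 0, 0, 0, 0, 45])

```text
clock: 9.8
tool_pos: [0.599, -0.1109, 0.0226]
orientation: [148.8, 89.0, 10.4]
force: [0.4, 0.3, -0.0]
opening: 0.0518
```

```bash
python3 -c "
from h import *
rd(6)
togo(0.599,-.1112,.02)
print(get_obs()['moment'])
"
```

```text
t 10.05 turned 32.54 Mz [ 0.059 -0.038  0.052 -0.009  0.057  0.049] mean 0.0283 tau6 [-0.0097 -0.0152 -0.0202 -0.0221 -0.0236 -0.0251] F [ 0.2 -0.3 -0.1] tcp [ 0.599  -0.1109  0.0226] open 0.0515
t 10.1 tcp [ 0.599  -0.1109  0.0226] go mm [2.6 0.2 0.3] x [ 0.017  0.003 -1.   ] jaw -138.4 q [  7.8  22.7 -20.3  -0.1 -46.1  33.8]
F [ 0.3   0.17 -0.1 ] M [-0.105  0.085  0.023] tau6 -0.0264 open 0.0513
[-0.10546241  0.08534946  0.02301647]
```

arm_command(commands=[0, 0, 0, 2, 45, 0, 0, 0, 2, 45, 0, 0, 0, 2, 45, 0, 0, 0, 0, 45, 0, 0, 0, 0, 45])

```text
clock: 10.72
tool_pos: [0.5991, -0.1109, 0.0226]
orientation: [154.9, 89.0, 10.1]
force: [0.5, 0.8, -0.8]
opening: 0.0518
```

```bash
python3 -c "
from h import *
rd(6)
"
```

```text
t 10.97 turned 38.95 Mz [0.115 0.063 0.103 0.084 0.076 0.054] mean 0.0826 tau6 [-0.1316 -0.0808 -0.0758 -0.0666 -0.0631 -0.062 ] F [-0.  -0.2  0.5] tcp [ 0.5991 -0.1109  0.0226] open 0.0512
```

arm_command(commands=[0, 0, 0, 0, 45, 0, 0, 0, 0, 45, 0, 0, 0, 0, 45])

```text
clock: 11.4
tool_pos: [0.5991, -0.1109, 0.0226]
orientation: [154.8, 89.0, 10.0]
force: [1.2, -0.1, -0.4]
opening: 0.0511
```

```bash
python3 -c "
from h import *
rd(4)
t=snapshot('top');s=snapshot('side')
cv2.imwrite('pics/topA.png',t['frame']);cv2.imwrite('pics/sideA.png',s['frame'])
# battery / stop in side view: enlarged, before vs now
b=cv2.imread('pics/side0.png')
f=lambda i:cv2.resize(i[165:235,275:345],(400,400),interpolation=cv2.INTER_CUBIC)
cv2.imwrite('pics/cmp.png',np.hstack([f(b),f(s['frame'])]))
"
```

```text
t 11.55 turned 38.95 Mz [0.015 0.113 0.034 0.098] mean 0.0652 tau6 [-0.0622 -0.0623 -0.0621 -0.0624] F [ 0.2  0.5 -0.4] tcp [ 0.5991 -0.1109  0.0226] open 0.0514
```

View pics/cmp.png

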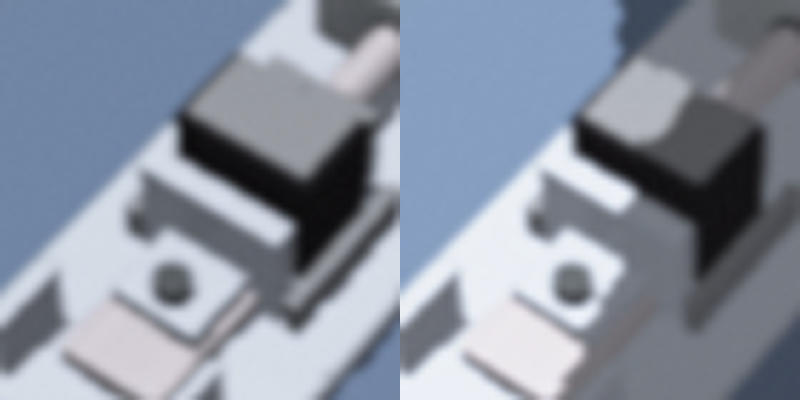

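The pack has moved about 1 px toward the stop. Holding torque is steady at 0.062 N m, which could mean a nip or drag. I'll nudge 1° to test the slope: if clamped, +0.021 N m per degree.

arm_command(commands=[0, 0, 0, 1, 45, 0, 0, 0, 0, 45, 0, 0, 0, 0, 45, 0, 0, 0, 0, 45, 0, 0, 0, 0, 45])

```text
clock: 12.32
tool_pos: [0.5991, -0.1109, 0.0226]
orientation: [155.6, 89.0, 9.7]
force: [0.3, -0.0, -1.4]
opening: 0.0515
```

```bash
python3 -c "
from h import *
rd(6)
"
```

```text
t 12.57 turned 39.99 Mz [0.142 0.159 0.197 0.189 0.162 0.148] mean 0.166 tau6 [-0.1689 -0.1694 -0.1694 -0.1692 -0.1691 -0.1689] F [ 1.2 -0.1  0.4] tcp [ 0.5991 -0.1108  0.0226] open 0.0511
```

arm_command(commands=[0, 0, 0, 0, 45, 0, 0, 0, 0, 45, 0, 0, 0, 0, 45, 0, 0, 0, 0, 45, 0, 0, 0, 0, 45])

```text
clock: 13.25
tool_pos: [0.5991, -0.1109, 0.0226]
orientation: [155.5, 89.0, 9.6]
force: [0.1, 0.9, -0.3]
opening: 0.0512
```

```bash
python3 -c "
from h import *
rd(8)
"
```

```text
t 13.6 turned 39.99 Mz [0.155 0.241 0.152 0.164 0.167 0.155 0.244 0.156] mean 0.1793 tau6 [-0.1685 -0.1686 -0.1685 -0.1686 -0.1685 -0.1684 -0.1685 -0.1685] F [ 1.  -0.1 -0.3] tcp [ 0.5991 -0.1109  0.0226] open 0.0512
```

The torque rose 0.107 for 1° and then held still, so that is stiction wind-up and not the clamp. I'll track the torque over small equal steps and look for the slope change.

arm_command(commands=[0, 0, 0, 1, 45, 0, 0, 0, 0, 45])

```text
clock: 13.9
tool_pos: [0.5991, -0.1109, 0.0226]
orientation: [156.4, 89.0, 9.4]
force: [0.7, 0.2, -0.7]
opening: 0.0515
```

```bash
python3 -c "
from h import *
rd(3)"
```

```text
t 14.0 turned 41.04 Mz [0.177 0.188 0.156] mean 0.1735 tau6 [-0.2836 -0.191  -0.1607] F [ 0.1  0.4 -1.4] tcp [ 0.5991 -0.1109  0.0226] open 0.0514
```

arm_command(commands=[0, 0, 0, 1, 45, 0, 0, 0, 0, 45])

```text
clock: 14.3
tool_pos: [0.5991, -0.1109, 0.0226]
orientation: [157.5, 89.0, 9.6]
force: [0.5, -0.1, -0.9]
opening: 0.0508
```

```bash
python3 -c "
from h import *
rd(3)"
```

```text
t 14.4 turned 42.08 Mz [0.094 0.14  0.113] mean 0.1157 tau6 [-0.2838 -0.1907 -0.1598] F [ 0.8 -0.  -1.4] tcp [ 0.5991 -0.1108  0.0226] open 0.0512
```

arm_command(commands=[0, 0, 0, 1, 45, 0, 0, 0, 0, 45])

```text
clock: 14.7
tool_pos: [0.5991, -0.1109, 0.0226]
orientation: [158.6, 89.0, 9.5]
force: [0.0, 0.0, -0.6]
opening: 0.0515
```

```bash
python3 -c "
from h import *
rd(3)"
```

```text
t 14.8 turned 43.12 Mz [0.124 0.118 0.141] mean 0.1278 tau6 [-0.2835 -0.1903 -0.1594] F [1.  0.2 0.3] tcp [ 0.5991 -0.1109  0.0226] open 0.0512
```

The readings are very repeatable: tau6 is −0.1595 on the third sample while sliding free. I'll step on and watch for a rise of about 0.02 per degree.

arm_command(commands=[0, 0, 0, 1, 45, 0, 0, 0, 1, 45, 0, 0, 0, 0, 45])

```text
clock: 15.22
tool_pos: [0.5992, -0.1109, 0.0226]
orientation: [160.6, 89.0, 9.4]
force: [0.8, -0.1, -0.1]
opening: 0.0513
```

```bash
python3 -c "
from h import *
rd(3)"
```

```text
t 15.32 turned 45.23 Mz [0.151 0.184 0.112] mean 0.1489 tau6 [-0.3038 -0.2075 -0.179 ] F [ 1.   0.2 -0.1] tcp [ 0.5991 -0.1108  0.0226] open 0.0514
```

arm_command(commands=[0, 0, 0, 1, 45, 0, 0, 0, 1, 45, 0, 0, 0, 0, 45])

```text
clock: 15.75
tool_pos: [0.5992, -0.1108, 0.0226]
orientation: [162.7, 89.0, 9.4]
force: [0.6, -1.1, -0.2]
opening: 0.0516
```

```bash
python3 -c "
from h import *
rd(3)"
```

```text
t 15.85 turned 47.33 Mz [0.202 0.165 0.129] mean 0.1651 tau6 [-0.3041 -0.2077 -0.1791] F [ 0.8 -0.1  0.1] tcp [ 0.5992 -0.1108  0.0226] open 0.0514
```

arm_command(commands=[0, 0, 0, 1, 45, 0, 0, 0, 1, 45, 0, 0, 0, 0, 45])

```text
clock: 16.27
tool_pos: [0.5992, -0.1108, 0.0226]
orientation: [164.7, 89.0, 9.4]
force: [0.1, -0.6, -1.9]
opening: 0.0513
```

```bash
python3 -c "
from h import *
rd(3)"
```

```text
t 16.38 turned 49.45 Mz [0.199 0.143 0.183] mean 0.175 tau6 [-0.3041 -0.2076 -0.1789] F [ 0.3 -0.4 -0.4] tcp [ 0.5992 -0.1108  0.0226] open 0.0509
```

arm_command(commands=[0, 0, 0, 1, 45, 0, 0, 0, 1, 45, 0, 0, 0, 0, 45])

```text
clock: 16.8
tool_pos: [0.5992, -0.1108, 0.0226]
orientation: [166.8, 89.0, 9.4]
force: [-0.2, 0.7, 0.0]
opening: 0.0514
```

```bash
python3 -c "
from h import *
rd(3)"
```

```text
t 16.9 turned 51.55 Mz [0.156 0.099 0.141] mean 0.132 tau6 [-0.3042 -0.2077 -0.1791] F [0.5 0.3 0.3] tcp [ 0.5992 -0.1108  0.0226] open 0.051
```

arm_command(commands=[0, 0, 0, 1, 45, 0, 0, 0, 1, 45, 0, 0, 0, 0, 45])

```text
clock: 17.32
tool_pos: [0.5992, -0.1108, 0.0226]
orientation: [168.9, 89.0, 9.3]
force: [1.2, 1.0, -1.1]
opening: 0.0518
```

```bash
python3 -c "
from h import *
rd(3)"
```

```text
t 17.43 turned 53.66 Mz [0.192 0.163 0.156] mean 0.1701 tau6 [-0.3041 -0.2077 -0.179 ] F [ 0.6 -0.4 -0.9] tcp [ 0.5992 -0.1108  0.0226] open 0.0514
```

arm_command(commands=[0, 0, 0, 1, 45, 0, 0, 0, 1, 45, 0, 0, 0, 0, 45])

```text
clock: 17.85
tool_pos: [0.5993, -0.1108, 0.0226]
orientation: [171.1, 89.0, 9.4]
force: [1.7, 0.5, -0.8]
opening: 0.0515
```

```bash
python3 -c "
from h import *
rd(3)"
```

```text
t 17.95 turned 55.77 Mz [0.19  0.095 0.123] mean 0.1361 tau6 [-0.3041 -0.2077 -0.179 ] F [-0.3 -0.   0.1] tcp [ 0.5993 -0.1108  0.0226] open 0.0514
```

arm_command(commands=[0, 0, 0, 1, 45, 0, 0, 0, 1, 45, 0, 0, 0, 0, 45])

```text
clock: 18.38
tool_pos: [0.5993, -0.1108, 0.0226]
orientation: [173.1, 89.0, 9.3]
force: [1.3, 0.5, -0.4]
opening: 0.0512
```

```bash
python3 -c "
from h import *
rd(3)"
```

```text
t 18.48 turned 57.88 Mz [0.209 0.154 0.137] mean 0.1665 tau6 [-0.304  -0.2076 -0.1789] F [ 0.4  0.7 -0.4] tcp [ 0.5993 -0.1108  0.0226] open 0.0514
```

arm_command(commands=[0, 0, 0, 1, 45, 0, 0, 0, 1, 45, 0, 0, 0, 0, 45])

```text
clock: 18.9
tool_pos: [0.5993, -0.1108, 0.0226]
orientation: [175.1, 89.0, 9.2]
force: [1.0, 1.2, -0.2]
opening: 0.0512
```

```bash
python3 -c "
from h import *
rd(3)"
```

```text
t 19.0 turned 59.99 Mz [0.172 0.226 0.176] mean 0.1911 tau6 [-0.304  -0.2077 -0.1789] F [ 0.9  0.4 -0.5] tcp [ 0.5994 -0.1108  0.0226] open 0.0515
```

arm_command(commands=[0, 0, 0, 1, 45, 0, 0, 0, 1, 45, 0, 0, 0, 0, 45])

```text
clock: 19.42
tool_pos: [0.5993, -0.1108, 0.0226]
orientation: [177.3, 89.0, 9.3]
force: [1.2, 0.2, -1.5]
opening: 0.0514
```

```bash
python3 -c "
from h import *
rd(3)"
```

```text
t 19.52 turned 62.1 Mz [0.178 0.147 0.151] mean 0.1587 tau6 [-0.304  -0.2076 -0.1789] F [ 0.6  0.  -0.9] tcp [ 0.5993 -0.1108  0.0226] open 0.0509
```

arm_command(commands=[0, 0, 0, 1, 45, 0, 0, 0, 1, 45, 0, 0, 0, 0, 45])

```text
clock: 19.95
tool_pos: [0.5994, -0.1108, 0.0226]
orientation: [179.3, 89.0, 9.2]
force: [0.6, -0.0, -0.7]
opening: 0.0518
```

```bash
python3 -c "
from h import *
rd(3)"
```

```text
t 20.05 turned 64.21 Mz [0.228 0.157 0.115] mean 0.1666 tau6 [-0.304  -0.2075 -0.1789] F [ 1.2  0.7 -0.7] tcp [ 0.5994 -0.1108  0.0226] open 0.0514
```

arm_command(commands=[0, 0, 0, 1, 45, 0, 0, 0, 1, 45, 0, 0, 0, 0, 45])

```text
clock: 20.48
tool_pos: [0.5994, -0.1108, 0.0226]
orientation: [-178.6, 89.0, 9.2]
force: [0.1, 0.8, -0.7]
opening: 0.0512
```

```bash
python3 -c "
from h import *
rd(3)"
```

```text
t 20.57 turned 66.32 Mz [0.174 0.191 0.143] mean 0.1693 tau6 [-0.3039 -0.2075 -0.1787] F [ 1.5 -0.7 -0.1] tcp [ 0.5994 -0.1108  0.0226] open 0.0512
```

arm_command(commands=[0, 0, 0, 1, 45, 0, 0, 0, 1, 45, 0, 0, 0, 0, 45])

```text
clock: 21.0
tool_pos: [0.5994, -0.1108, 0.0226]
orientation: [-176.5, 89.0, 9.2]
force: [0.6, 0.4, -1.3]
opening: 0.0517
```

```bash
python3 -c "
from h import *
rd(3)
s=snapshot('side')
f=lambda i:cv2.resize(i[165:235,275:345],(400,400),interpolation=cv2.INTER_CUBIC)
cv2.imwrite('pics/cmp2.png',np.hstack([f(cv2.imread('pics/sideA.png')),f(s['frame'])]))
A=cv2.imread('pics/sideA.png')[165:235,275:345].mean(2);B=s['frame'][165:235,275:345].mean(2)
print(cv2.phaseCorrelate(A[15:52,28:68].astype(np.float32),B[15:52,28:68].astype(np.float32)))
"
```

```text
t 21.1 turned 68.43 Mz [0.216 0.206 0.128] mean 0.1837 tau6 [-0.3039 -0.2074 -0.1787] F [ 0.8  0.2 -0.3] tcp [ 0.5994 -0.1107  0.0226] open 0.0511
((-0.773286457365348, 0.12158787954931327), 0.7234379890561103)
```

View pics/cmp2.png

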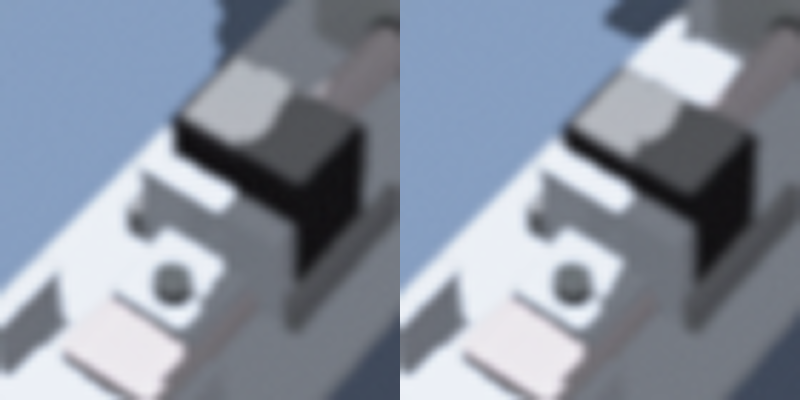

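The pack's near corner moved from (177,120) to (167,131) in the crop, so the ring is driving it. Continuing.

arm_command(commands=[0, 0, 0, 1, 45, 0, 0, 0, 1, 45, 0, 0, 0, 0, 45])

```text
clock: 21.58
tool_pos: [0.5994, -0.1108, 0.0226]
orientation: [-174.6, 89.0, 9.0]
force: [0.1, 0.8, -1.0]
opening: 0.0512
```

```bash
python3 -c "
from h import *
rd(3)"
```

```text
t 21.68 turned 70.53 Mz [0.176 0.162 0.144] mean 0.1607 tau6 [-0.3033 -0.2071 -0.1785] F [ 0.9  0.8 -0.8] tcp [ 0.5994 -0.1108  0.0226] open 0.0512
```

arm_command(commands=[0, 0, 0, 1, 45, 0, 0, 0, 1, 45, 0, 0, 0, 0, 45])

```text
clock: 22.1
tool_pos: [0.5994, -0.1107, 0.0226]
orientation: [-172.4, 89.0, 9.1]
force: [1.5, 0.0, -0.1]
opening: 0.0512
```

```bash
python3 -c "
from h import *
rd(3)"
```

```text
t 22.2 turned 72.64 Mz [0.185 0.189 0.158] mean 0.1776 tau6 [-0.3036 -0.2072 -0.1784] F [ 1.5  0.9 -0.6] tcp [ 0.5995 -0.1108  0.0226] open 0.0509
```

arm_command(commands=[0, 0, 0, 1, 45, 0, 0, 0, 1, 45, 0, 0, 0, 0, 45])

```text
clock: 22.62
tool_pos: [0.5995, -0.1107, 0.0226]
orientation: [-170.4, 89.0, 9.0]
force: [0.1, 0.8, -0.1]
opening: 0.0513
```

```bash
python3 -c "
from h import *
rd(3)"
```

```text
t 22.73 turned 74.75 Mz [0.197 0.182 0.179] mean 0.1862 tau6 [-0.3125 -0.2157 -0.1871] F [ 1.   0.6 -1.6] tcp [ 0.5995 -0.1107  0.0226] open 0.0513
```

Contact starts here: +0.009 N m in the last step, about 1 N above the sliding push. About 1.8° more should give roughly 6 N.

arm_command(commands=[0, 0, 0, 0.8, 45, 0, 0, 0, 1, 45, 0, 0, 0, 0, 45])

```text
clock: 23.15
tool_pos: [0.5995, -0.1107, 0.0226]
orientation: [-168.6, 89.0, 8.9]
force: [2.2, 0.7, -1.5]
opening: 0.0511
```

```bash
python3 -c "
from h import *
rd(3)"
```

```text
t 23.25 turned 76.64 Mz [0.223 0.252 0.214] mean 0.2297 tau6 [-0.3383 -0.243  -0.2144] F [ 0.6  0.1 -1.9] tcp [ 0.5995 -0.1107  0.0226] open 0.0512
```

arm_command(commands=[0, 0, 0, 0.7, 45, 0, 0, 0, 0, 45])

```text
clock: 23.55
tool_pos: [0.5995, -0.1107, 0.0226]
orientation: [-167.9, 89.0, 8.8]
force: [1.4, 0.9, -0.6]
opening: 0.0512
```

```bash
python3 -c "
from h import *
rd(3)"
```

```text
t 23.65 turned 77.36 Mz [0.219 0.237 0.27 ] mean 0.2419 tau6 [-0.3427 -0.277  -0.2557] F [ 1.   0.6 -1.9] tcp [ 0.5995 -0.1108  0.0226] open 0.0512
```

arm_command(commands=[0, 0, 0, 0, 47, 0, 0, 0, 0, 80, 0, 0, 0, 0, 100, 0, 0, 0, 0, 100, 0, 0, 0, 0, 100])

```text
clock: 24.32
tool_pos: [0.5991, -0.1109, 0.0227]
orientation: [-166.7, 89.0, 10.0]
force: [0.2, 0.1, 0.1]
opening: 0.0847
```

```bash
python3 -c "
from h import *
rd(3)
togo(.5993,-.1107,.0425)"
```

```text
t 24.43 turned 77.43 Mz [-0.023 -0.01   0.04 ] mean 0.0023 tau6 [ 0.0013  0.0016 -0.0008] F [0.5 0.2 0.1] tcp [ 0.5991 -0.1109  0.0227] open 0.0867
t 24.48 tcp [ 0.5991 -0.1109  0.0227] go mm [-19.8  -0.3  -0.5] x [ 0.017  0.003 -1.   ] jaw 176.7 q [  7.8  22.7 -20.3  -0.  -46.  -11.1]
F [ 0.93 -0.88  0.41] M [ 0.082  0.064 -0.075] tau6 0.0002 open 0.0871
```

arm_command(commands=[-12, 0, 0, 0, 100, -11, 0, 0, 0, 100, 0, 0, 0, 0, 100])

```text
clock: 24.85
tool_pos: [0.5992, -0.111, 0.0479]
orientation: [-167.6, 89.0, 9.1]
force: [0.1, 0.3, -0.8]
opening: 0.0875
```

```bash
python3 -c "
from h import *
togo(.5993,-.1108,.046)
s=snapshot('side')
c=cv2.resize(s['frame'][80:170,300:420],(800,600),interpolation=cv2.INTER_CUBIC)
cv2.imwrite('pics/s5.png',c)"
```

```text
t 24.85 tcp [ 0.5992 -0.111   0.0479] go mm [ 1.9 -0.2 -0.1] x [ 0.018  0.003 -1.   ] jaw 176.71 q [  7.8  21.  -18.9  -0.  -49.  -11.1]
F [ 0.13  0.35 -0.8 ] M [ 0.052 -0.027 -0.006] tau6 0.0003 open 0.0875
```

View pics/s5.png

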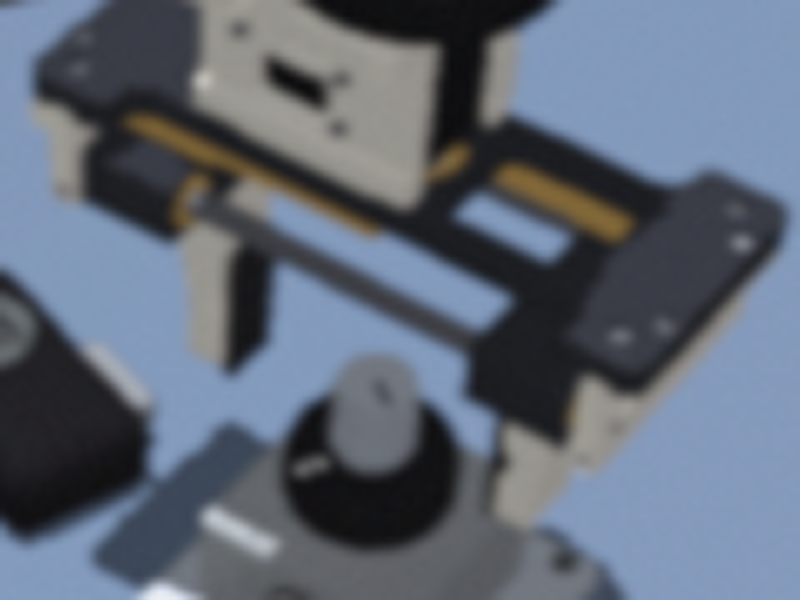

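The fine knob's mark hasn't moved and the ring's mark has. The nip is estimated at 6 to 8 N from both torque and angle, and the hand has been off for more than 0.5 s. Next I'll grip the fine knob.

arm_command(commands=[0, 0, 0, 0, 60, 0, 0, 0, 0, 35, 0, 0, 0, 0, 20, 0, 0, 0, 0, 20, 0, 0, 0, 0, 20])

```text
clock: 25.52
tool_pos: [0.5981, -0.111, 0.0465]
orientation: [-166.1, 89.1, 10.6]
force: [0.5, 1.2, -0.3]
opening: 0.0431
```

arm_command(commands=[0, 0, 0, 0, 20, 0, 0, 0, 0, 20])

```text
clock: 25.78
tool_pos: [0.5994, -0.1109, 0.0467]
orientation: [-167.6, 89.0, 9.1]
force: [7.8, -2.1, -8.1]
opening: 0.0236
```

```bash
python3 -c "
from h import *
rd(3);togo(.5993,-.1108,.046)"
```

```text
t 25.88 turned 77.42 Mz [-0.007  0.041 -0.003] mean 0.0105 tau6 [0.0103 0.0191 0.0167] F [ 5.2 -0.6 -3.5] tcp [ 0.5994 -0.111   0.0467] open 0.023
t 25.93 tcp [ 0.5993 -0.111   0.0466] go mm [ 0.6 -0.2  0. ] x [ 0.018  0.003 -1.   ] jaw 176.71 q [  7.8  21.1 -19.   -0.  -48.9 -11.1]
F [ 5.02 -1.03 -3.31] M [-0.486 -1.744 -0.01 ] tau6 0.0151 open 0.0231
```

arm_command(commands=[0, 0, 0, 2, 20, 0, 0, 0, 3, 20, 0, 0, 0, 3, 20, 0, 0, 0, 3, 20, 0, 0, 0, 0, 20])

```text
clock: 26.55
tool_pos: [0.5994, -0.111, 0.0466]
orientation: [-156.4, 89.0, 8.7]
force: [2.2, -0.6, -2.0]
opening: 0.0232
```

```bash
python3 -c "
from h import *
rd(3)"
```

```text
t 26.65 turned 88.97 Mz [-0.027 -0.036 -0.023] mean -0.0287 tau6 [-0.3755 -0.1039 -0.0476] F [ 2.4 -0.9 -1.2] tcp [ 0.5994 -0.111   0.0466] open 0.0232
```

arm_command(commands=[0, 0, 0, 3, 20, 0, 0, 0, 3, 20, 0, 0, 0, 3, 20, 0, 0, 0, 3, 20, 0, 0, 0, 0, 20])

```text
clock: 27.32
tool_pos: [0.5996, -0.111, 0.0466]
orientation: [-144.8, 89.0, 8.2]
force: [2.8, -0.7, -1.7]
opening: 0.0229
```

```bash
python3 -c "
from h import *
rd(3)"
```

```text
t 27.43 turned 101.08 Mz [-0.065 -0.081 -0.058] mean -0.0678 tau6 [-0.3767 -0.1083 -0.0147] F [ 2.6 -0.1 -2.4] tcp [ 0.5996 -0.111   0.0466] open 0.0234
```

arm_command(commands=[0, 0, 0, 2, 20, 0, 0, 0, 2, 20, 0, 0, 0, 0, 20, 0, 0, 0, 0, 20])

```text
clock: 27.98
tool_pos: [0.5996, -0.1111, 0.0466]
orientation: [-140.9, 89.0, 7.9]
force: [2.8, -1.3, -2.0]
opening: 0.0229
```

```bash
python3 -c "
from h import *
rd(4)"
```

```text
t 28.12 turned 105.31 Mz [ 0.018  0.035  0.025 -0.011] mean 0.0167 tau6 [-0.0655 -0.0514 -0.0419 -0.0357] F [ 3.  -1.2 -1. ] tcp [ 0.5996 -0.1111  0.0466] open 0.0234
```

arm_command(commands=[0, 0, 0, 0, 30, 0, 0, 0, 0, 60, 0, 0, 0, 0, 100, 0, 0, 0, 0, 100, 0, 0, 0, 0, 100])

```text
clock: 28.8
tool_pos: [0.5978, -0.111, 0.0464]
orientation: [-138.6, 89.1, 10.2]
force: [0.6, 0.4, 0.5]
opening: 0.0617
```

arm_command(commands=[-20, 0, 0, 0, 100, -40, 0, 0, 0, 100, -40, 0, 0, 0, 100, -40, 0, 0, 0, 100, 0, 0, 0, 0, 100])

```text
clock: 29.42
tool_pos: [0.595, -0.1115, 0.19]
orientation: [-138.7, 89.3, 10.2]
force: [-0.2, 0.4, -0.9]
opening: 0.0877
```

```bash
python3 -c "
from h import *
togo(.5993,-.1108,.046)
s=snapshot('side')
f=lambda i:cv2.resize(i[125:170,330:380],(400,360),interpolation=cv2.INTER_CUBIC)
cv2.imwrite('pics/s6.png',np.hstack([f(cv2.imread('pics/side0.png')),f(s['frame'])]))"
```

```text
t 29.43 tcp [ 0.595  -0.1115  0.19  ] go mm [144.1  -1.7  -1.9] x [ 0.013  0.002 -1.   ] jaw 148.8 q [  7.8  13.6  -9.1  -0.  -66.6 -39. ]
F [-0.19  0.42 -0.87] M [ 0.125 -0.158 -0.071] tau6 -0.0014 open 0.0877
```

View pics/s6.png

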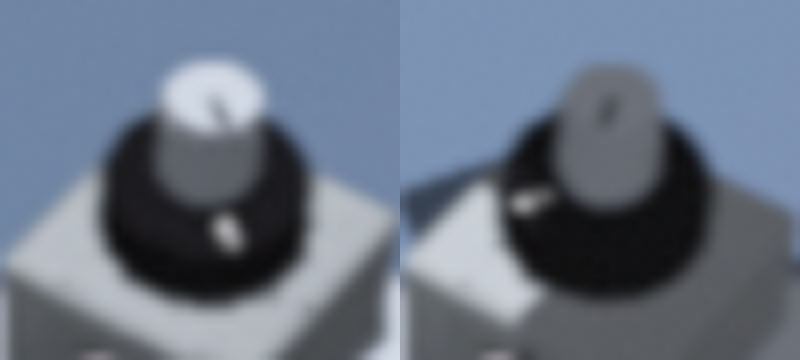

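The fine mark has gone clockwise, from pointing lower right to lower left. I'll measure the angle numerically.

```bash
python3 -c "
from h import *
s=snapshot('side')
cx,cy=proj(s,[.5993,-.1108,.103])
n=128
def ang(img):
    g=img.mean(2).astype(np.float32)
    # unwarp top disc: world plane patch 24mm
    xs=np.linspace(-.011,.011,n);X,Y=np.meshgrid(xs,xs)
    U=np.zeros((n,n),np.float32);V=U.copy()
    for i in range(n):
        for k in range(n): U[i,k],V[i,k]=proj(s,[.5993+X[i,k],-.1108+Y[i,k],.103])
    p=cv2.remap(g,U,V,cv2.INTER_CUBIC);r=np.hypot(X,Y);m=(r<.0085)
    bg=np.median(p[m]);w=np.clip(bg-p-6,0,None)*m
    c=(w*X).sum()/w.sum(),(w*Y).sum()/w.sum()
    C=np.cov(np.c_[X[m],Y[m]].T,aweights=w[m]);e=np.linalg.eigh(C)[1][:,1]
    return np.degrees(np.arctan2(c[1],c[0])).round(1),(np.array(c)*1000).round(1),np.degrees(np.arctan2(e[1],e[0])).round(1)
print(ang(cv2.imread('pics/side0.png')),ang(cv2.imread('pics/sideA.png')),ang(s['frame']))
"
```

```text
(np.float64(127.3), array([-2.8,  3.7]), np.float64(141.0)) (np.float64(-50.4), array([ 3.6, -4.3]), np.float64(-139.2)) (np.float64(93.1), array([-0.2,  4.6]), np.float64(111.4))
```

Measured turn of the fine knob is 30 to 34° in the image, against 28° by the wrist. That adds about 9 to 10 N, for roughly 16 to 18 N in total. The arm is clear, so I'm handing in.

arm_command(commands=[0, 0, 0, 0, 100, 0, 0, 0, 0, 100])

```text
clock: 29.78
tool_pos: [0.5917, -0.1113, 0.1842]
orientation: [-110.6, 89.8, 38.2]
force: [0.0, 0.7, 0.3]
opening: 0.0876
```

```bash
python3 -c "
from h import *
togo(.5993,-.1108,.046)
print(close_job())"
```

```text
t 29.77 tcp [ 0.5917 -0.1113  0.1842] go mm [138.3  -3.8  -6. ] x [ 0.003  0.003 -1.   ] jaw 148.76 q [  7.8  13.8  -9.4  -0.1 -66.5 -39. ]
F [0.05 0.69 0.28] M [ 0.124 -0.119 -0.023] tau6 0.0002 open 0.0876
the job is handed in; nothing more can be done
None
```

The pack is clamped at an estimated 16–18 N and the job was handed in at about 30 s. No verdict was reported, and I had no direct reading of the clamp force.

- **Coarse ring:** I turned it 77° clockwise in small steps. The wrist torque started to rise at about 74.5°, where the pack met the stop. I estimate a nip of 6–8 N, then I let go for more than half a second.
- **Fine knob:** I turned it 28° clockwise by the wrist reading, then let go and rose clear. The camera measured 30–34° for the same turn. The marks in the pictures show the fine knob had not moved while the ring was turned.
- **End state:** the wrist force was about zero and the gripper was open, well above the knobs.

**Checks that disagreed**
- **Finger height:** the pictures put the fingertips about 40 mm above the reported tool point. I trusted the pictures, and a slow descent that touched nothing agreed with them.
- **Holding torque:** paused readings on the ring were dominated by stiction, so I judged the nip from the rise over the sliding torque and from the ring angle.
- **Not checked:** I did not re-measure the pack's upright stance, the ring's position during the fine turn, or the three bystanders at the end. The gripper only worked above the gearbox.

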